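Tip-test sealed cassettes and reject the rattler

ROBOT

A 7-joint arm with a two-finger parallel gripper is mounted at the origin on a cart in front of the work surface, level with it; the furniture and walls round the work are solid. World frame = base frame: x ahead of the robot, y to its left, z up, the work surface at z = 0. Lengths are in m, angles in rad, forces in N, time in s.
With the tool pointing down it reaches from about 0.425 to 0.975 m from the base axis. Payload 16.7 kg.
Tool frame: the origin (TCP) lies at the very end of the fingers, on their centre line; the grasp point (between the pads) lies 19 mm behind it (robot.grip_depth is the distance from the TCP to the grasp point, in m); z points along the fingers, y is the direction in which the jaws open and shut (so a half turn about z gives the same grasp; the last joint's range is limited). The gripper opens to 85 mm and grips with 20 to 120 N. Pads are 22 mm wide; open, the fingers measure 114 mm over their backs; the gripper's body (76 mm by 85 mm) begins 54 mm behind the grasp point. The pads swing forward as they close: fully open they stand 13 mm farther back than shut.
Start: joints at [1.032, 0.426, 0.074, 1.606, -0.034, 1.111, -0.067], TCP at [0.256, -0.624, 0.211] pointing down, gripper open.
Joint ranges: [-2.85, 2.85], [-0.5, 2.14], [-1.23, 1.37], [0.21, 2.46], [-1.02, 4.16], [0.16, 2.05], [-2.73, 2.73]. Speed limits (rad/s): [1.89, 1.89, 2.39, 2.39, 3.01, 3.01, 3.01].

INTERFACE

Orientations are given as a unit quaternion [w, x, y, z].
In Python, from cell import robot gives the robot as it stands. The module is installed in compiled form; this text tells all that it offers.
- The arm moves only by the tool send_rows, never from a script. Its arguments are lists of equal length, an entry for each row: "slide": the shift along the world's x, y, z in mm, a list of three; "dr": the turn, a rotation vector about the world's x, y, z in degrees, a list of three; "grip": the finger opening in mm, from 0 to 85.4. In form: {"slide": [[dx, dy, dz], ...], "dr": [[wx, wy, wz], ...], "grip": [grip, ...]}. A call has 1 to 8 rows; each row is the pose to reach, as a shift and turn from the pose commanded when the call began; what a row does not reach only later rows make up. A row lasts 1/8 s, in which the tool goes at most 62.5 mm and 10.7 degrees, less where a joint would pass 70% of its speed; a pose out of reach is approached as far as the arm can. A call with a gripper value outside its range is refused whole. The fingers move at their own pace and stop on an object; the grip force is fixed at half the most. Time passes only in rows, so rows that repeat a pose let the fingers close. It gives the time, the measured TCP pose, the force and the opening at its end, in the units of the state.
- robot.observe(): the state, without advancing time (a new reading comes with each control period).
- robot.get_image(name): name is "scene" or "top"; returns the picture (420x560x3 uint8, red, green, blue); there is no depth.
- robot.get_calibration(name): a dict with "K" (3x3 intrinsics, pixels), "rvec" (rotation vector, rad) and "tvec" (3), from world to camera coordinates, as OpenCV has them. Camera axes: x right, y down, z forward; pixel columns grow to the right and rows downward; lengths in m; the calibration is good to about 2 mm. A picture is of the moment at which its call begins. get_calibration takes no time and is no camera call.
- robot.hand_in(): hands the job in, once; it reports no verdict.
Trained networks look in the newest picture that a camera, given by its name, has taken for a name from the list of things; names that differ only in an ending like _2 or _b are one class to them, and where a whole thing is asked for, a point or a joint stands for the part that bears it (a point fixed in the world has none). Each returns a list of dicts, best first, with "score" (0 to 1); they miss things now and then, are a little off and sometimes report something else, mostly with a low value. They report only what shows in the picture. A call takes as long as a camera call.
- robot.boxes_of(camera, target): "centre" ([x, y, z] in m, in world coordinates, good to about 4 mm: the middle of the surface that is visible of it).
The state is a dict: "time": time; "joint_pos": joint angles; "joint_vel": joint speeds; "joint_torque": joint torques, N m; "tcp_pos": TCP position; "eef_rot": TCP orientation; "wrist_force": force on the tool from outside, world axes, zero at the start; "moment": the same for the moment, N m; "opening": finger opening in m.
Only numpy, scipy, OpenCV 4.12 (cv2) and the standard library are available. Lean on these libraries where they do the work, as an engineer would, in place of code of your own. Each camera call takes 0.05 s, during which the arm holds its last target.

TASK

One of the three sealed cassettes on the tip stand has a loose piece inside. Press the far pad of one cradle after another all the way down, hold it a moment and let go: a sound cassette swings back level, the rattler stays tipped over. Lift the rattler out, set it gently flat on the floor of the open tray, leave its emptied cradle tipped and the two sound cassettes seated level in theirs, and knock nothing over.

Things in the scene. Friction and masses are not known exactly. Their poses are not given: they have to be found in the camera images.
- tip_stand: Fixed aluminium base plate 200 x 340 x 12 mm with three like tip cradles side by side. Origin on the bench under the hinge line; x points away from the robot along the cradles, y left, z up. The plate spans x -70 to +130 mm. All cradles hinge about the line parallel to y, 50 mm above the origin; they lie at y = +120 (left), 0 (middle), -120 mm (right).
- cradle_left (a joint): Angle of the left cradle, a damped steel seesaw 64 mm wide, rad: 0 level (start), 0.36 fully tipped, far end down. Takes 1 to 2 N down on the pad. Held down 0.5 s and let go it settles within 1 s: level again with a sound cassette, fully tipped with the rattler (its inner piece has slid over). An empty cradle stays where it is left.
- cradle_left_pad (a point): Centre of the top of the left cradle's round black press pad (34 mm diameter) on a post at its far end. When level it stands 95 mm beyond and 60 mm above the hinge line (110 mm above the bench); when fully tipped it has moved 14 mm farther away and 37 mm down.
- cradle_left_seat (a point): Point on the left cradle's floor under the centre of its cassette; it moves with the cradle (level: 10 mm nearer the robot than the hinge line and 12 mm above it). Round it: a 14 mm high far wall, a 5 mm near lip, 8 mm side rails; the cassette has 2 to 4 mm play to each.
- cassette_left: Loose sealed grey cassette, starting in the left cradle: closed box 110 (x, along the cradle) x 56 (y) x 44 (z) mm, about 0.44 kg. Origin: centre of its underside. All look alike and weight tells nothing; which one rattles changes each time. The long sides stay upright when tipped: grip across the 56 mm from above; 64 mm free to the next one. A heavy inner piece sits at the near end, loose only in the rattler.
- cradle_middle (a joint): Angle of the middle cradle, a damped steel seesaw 64 mm wide, rad: 0 level (start), 0.36 fully tipped, far end down. Takes 1 to 2 N down on the pad. Held down 0.5 s and let go it settles within 1 s: level again with a sound cassette, fully tipped with the rattler (its inner piece has slid over). An empty cradle stays where it is left.
- cradle_middle_pad (a point): Centre of the top of the middle cradle's round black press pad (34 mm diameter) on a post at its far end. When level it stands 95 mm beyond and 60 mm above the hinge line (110 mm above the bench); when fully tipped it has moved 14 mm farther away and 37 mm down.
- cradle_middle_seat (a point): Point on the middle cradle's floor under the centre of its cassette; it moves with the cradle (level: 10 mm nearer the robot than the hinge line and 12 mm above it). Round it: a 14 mm high far wall, a 5 mm near lip, 8 mm side rails; the cassette has 2 to 4 mm play to each.
- cassette_middle: Loose sealed grey cassette, starting in the middle cradle: closed box 110 (x, along the cradle) x 56 (y) x 44 (z) mm, about 0.44 kg. Origin: centre of its underside. All look alike and weight tells nothing; which one rattles changes each time. The long sides stay upright when tipped: grip across the 56 mm from above; 64 mm free to the next one. A heavy inner piece sits at the near end, loose only in the rattler.
- cradle_right (a joint): Angle of the right cradle, a damped steel seesaw 64 mm wide, rad: 0 level (start), 0.36 fully tipped, far end down. Takes 1 to 2 N down on the pad. Held down 0.5 s and let go it settles within 1 s: level again with a sound cassette, fully tipped with the rattler (its inner piece has slid over). An empty cradle stays where it is left.
- cradle_right_pad (a point): Centre of the top of the right cradle's round black press pad (34 mm diameter) on a post at its far end. When level it stands 95 mm beyond and 60 mm above the hinge line (110 mm above the bench); when fully tipped it has moved 14 mm farther away and 37 mm down.
- cradle_right_seat (a point): Point on the right cradle's floor under the centre of its cassette; it moves with the cradle (level: 10 mm nearer the robot than the hinge line and 12 mm above it). Round it: a 14 mm high far wall, a 5 mm near lip, 8 mm side rails; the cassette has 2 to 4 mm play to each.
- cassette_right: Loose sealed grey cassette, starting in the right cradle: closed box 110 (x, along the cradle) x 56 (y) x 44 (z) mm, about 0.44 kg. Origin: centre of its underside. All look alike and weight tells nothing; which one rattles changes each time. The long sides stay upright when tipped: grip across the 56 mm from above; 64 mm free to the next one. A heavy inner piece sits at the near end, loose only in the rattler.
- reject_tray: Fixed open aluminium tray, outside 180 (x) x 140 (y) x 24 mm, walls and floor 4 mm thick (inside 172 x 132 mm). Origin at the centre of its underside; z up.
- beaker_50: Bystander: small glass beaker 45 x 51 x 58 mm standing loose behind the tray; origin under its centre.
- grease_jar: Bystander: small lidded jar 45 x 45 x 36 mm standing loose at the right; origin under its centre.

How it is judged:
On the way:
1. a cradle with its cassette in it rests tipped over, untouched by the robot (((value of joint cradle_left above 0.3 rad and velocity of joint cradle_left between -0.1 and 0.1 rad/s and distance between cassette_left and cradle_left_seat below 0.01 m and contact force between each of the fingers, the arm and cradle_left below 0.1 N and contact force between each of the fingers, the arm and cassette_left below 0.1 N) or (value of joint cradle_middle above 0.3 rad and velocity of joint cradle_middle between -0.1 and 0.1 rad/s and distance between cassette_middle and cradle_middle_seat below 0.01 m and contact force between each of the fingers, the arm and cradle_middle below 0.1 N and contact force between each of the fingers, the arm and cassette_middle below 0.1 N) or (value of joint cradle_right above 0.3 rad and velocity of joint cradle_right between -0.1 and 0.1 rad/s and distance between cassette_right and cradle_right_seat below 0.01 m and contact force between each of the fingers, the arm and cradle_right below 0.1 N and contact force between each of the fingers, the arm and cassette_right below 0.1 N))), for 0.4 s.
At the end, for the whole second after the job is handed in: The cassette whose cradle stayed tipped lies still and flat (within 0.1 rad) on the floor of the tray, its centre within 60 mm of the tray's; its empty cradle is still tipped (over 0.30 rad); the other two cradles are level (under 0.04 rad) with their cassettes within 10 mm of their seats (((horizontal distance between cassette_left and reject_tray below 0.06 m and z of cassette_left in the frame of reject_tray below 0.01 m and angle between cassette_left's own z axis and vertical below 0.1 rad and linear speed of cassette_left below 0.02 m/s and value of joint cradle_left above 0.3 rad and value of joint each of cradle_middle, cradle_right below 0.04 rad and distance between cassette_middle and cradle_middle_seat below 0.01 m and distance between cassette_right and cradle_right_seat below 0.01 m) or (horizontal distance between cassette_middle and reject_tray below 0.06 m and z of cassette_middle in the frame of reject_tray below 0.01 m and angle between cassette_middle's own z axis and vertical below 0.1 rad and linear speed of cassette_middle below 0.02 m/s and value of joint cradle_middle above 0.3 rad and value of joint each of cradle_left, cradle_right below 0.04 rad and distance between cassette_left and cradle_left_seat below 0.01 m and distance between cassette_right and cradle_right_seat below 0.01 m) or (horizontal distance between cassette_right and reject_tray below 0.06 m and z of cassette_right in the frame of reject_tray below 0.01 m and angle between cassette_right's own z axis and vertical below 0.1 rad and linear speed of cassette_right below 0.02 m/s and value of joint cradle_right above 0.3 rad and value of joint each of cradle_left, cradle_middle below 0.04 rad and distance between cassette_left and cradle_left_seat below 0.01 m and distance between cassette_middle and cradle_middle_seat below 0.01 m))); the robot touches nothing.
It fails at once if a cassette is dropped or slammed (faster than 0.7 m/s near the bench or tray) ((height (world z) of cassette_left below 0.04 m and linear speed of cassette_left above 0.7 m/s) or (height (world z) of cassette_middle below 0.04 m and linear speed of cassette_middle above 0.7 m/s) or (height (world z) of cassette_right below 0.04 m and linear speed of cassette_right above 0.7 m/s)).
It fails at once if the beaker or the jar is knocked over (angle between any of beaker_50, grease_jar's own z axis and vertical above 0.5 rad).
It also fails if it takes over 58 s, if anything falls off the work surface, if the arm or the gripper's body presses on something with over 40 N, if the wrist force passes 120 N, or if a joint passes its speed limit or range.

## Working session

There is one attempt and no reset: what is moved stays moved. The work goes in short steps, Python scripts to look and compute and a tool call to move; the robot and the scene stay as the last step left them, time stands still between calls to the robot, and variables do not carry over. Pictures are saved under pics/ and viewed, and the job is handed in when it is done.

Besides the shell and the picture viewer there is one more tool, called after ">>>" by a JSON object that holds its "fn" and its "kwargs", one argument or row to a line. send_rows: Moves the arm, as the interface text tells. Its arguments: {"type":"object","properties":{"slide":{"type":"array"},"dr":{"type":"array"},"grip":{"type":"array"}},"required":["slide","dr","grip"]}

```bash
mkdir -p pics; python3 - <<'E'
from cell import robot
import cv2
o=robot.observe();print(o['time'],o['tcp_pos'],o['eef_rot'],o['opening'],robot.grip_depth)
for c in("scene","top"):
    im=robot.get_image(c);cv2.imwrite(f"pics/{c}0.png",im[:,:,::-1])
for n in["tip_stand","cassette_left","cradle_left_pad","reject_tray","beaker_50","grease_jar"]:
    for c in ("top","scene"):
        print(n,c,[(round(d['score'],2),[round(float(v),3) for v in d['centre']]) for d in robot.boxes_of(c,n)])
print(robot.observe()['time'])
E
```

```text
0.0 [ 0.2563276  -0.62397645  0.21032662] [-6.04191785e-04  9.81072145e-01  1.93641563e-01 -1.61930699e-04] 0.08531314678736959 0.0187
tip_stand top [(0.69, [0.536, 0.076, 0.013])]
tip_stand scene [(0.7, [0.464, 0.131, 0.01])]
cassette_left top [(0.98, [0.47, 0.213, 0.111])]
cassette_left scene [(0.88, [0.458, 0.23, 0.107])]
cradle_left_pad top [(0.96, [0.538, 0.214, 0.068])]
cradle_left_pad scene [(0.77, [0.527, 0.224, 0.072]), (0.31, [0.509, -0.015, 0.073])]
reject_tray top [(0.71, [0.44, -0.278, 0.003]), (0.51, [0.473, 0.097, 0.106])]
reject_tray scene [(0.83, [0.446, -0.272, 0.005])]
beaker_50 top [(0.64, [0.444, -0.279, 0.006]), (0.6, [0.686, -0.236, 0.022])]
beaker_50 scene [(0.67, [0.681, -0.229, 0.042])]
grease_jar top [(0.68, [0.54, 0.215, 0.068]), (0.57, [0.601, -0.459, 0.036])]
grease_jar scene [(0.67, [0.595, -0.45, 0.033]), (0.59, [0.515, 0.103, 0.065])]
0.7
```

View pics/top0.png

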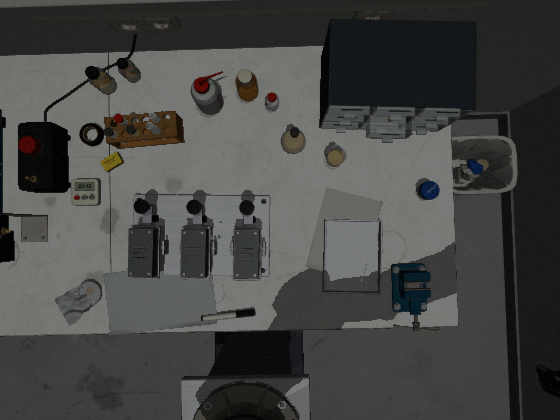

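View pics/scene0.png

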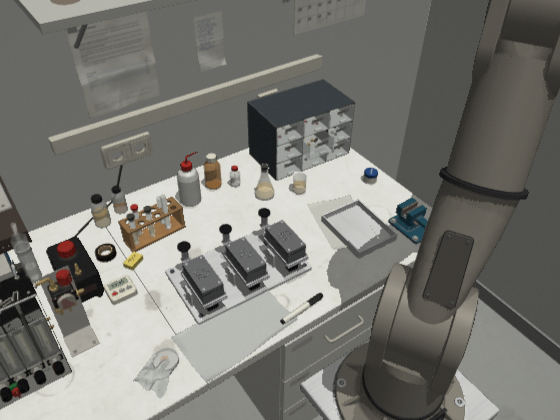

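```bash
cat > h.py <<'E'
import cv2,numpy as np
from cell import robot
def cal(c):
    d=robot.get_calibration(c);R=cv2.Rodrigues(np.array(d['rvec'],float))[0];return np.array(d['K'],float),R,np.array(d['tvec'],float).ravel()
def back(c,u,v,z):
    K,R,t=cal(c);d=R.T@np.linalg.solve(K,[u,v,1.]);C=-R.T@t;return C+d*(z-C[2])/d[2]
def proj(c,P):
    K,R,t=cal(c);p=(np.atleast_2d(P)@R.T+t)@K.T;return p[:,:2]/p[:,2:]
E
python3 - <<'E'
import cv2,numpy as np
from h import *
im=cv2.imread("pics/top0.png")
c=cv2.resize(im[180:300,115:285],None,fx=4.7,fy=4.7,interpolation=cv2.INTER_CUBIC)
cv2.imwrite("pics/topc.png",cv2.convertScaleAbs(c,alpha=1.7,beta=10))
im=cv2.imread("pics/scene0.png")
c=cv2.resize(im[195:325,160:320],None,fx=4.6,fy=4.6,interpolation=cv2.INTER_CUBIC)
cv2.imwrite("pics/scenec.png",c)
for n,u,v,z in[("padL",141,207,.11),("padM",194,206.5,.11),("padR",247,207,.11),("plateTL",134,195,.012),("TR",269,194,.012),("BR",270,278,.012),("trayTL",323,220,.024),("TR",380.5,220,.024),("BR",380.5,292,.024),("BL",323,291,.024),('jar',429,190,.036)]:
    print(n,back("top",u,v,z).round(4))
K,R,t=cal("top");print(-R.T@t,K[0,0])
E
```

```text
padL [0.573  0.2159 0.11  ]
padM [0.5713 0.0957 0.11  ]
padR [ 0.5674 -0.024   0.11  ]
plateTL [0.6085 0.264  0.012 ]
TR [ 0.6031 -0.0721  0.012 ]
BR [ 0.396 -0.07   0.012]
trayTL [ 0.5356 -0.2026  0.024 ]
TR [ 0.5324 -0.3422  0.024 ]
BR [ 0.3582 -0.337   0.024 ]
BL [ 0.3634 -0.1982  0.024 ]
jar [ 0.6018 -0.4579  0.036 ]
[ 0.51988187 -0.09475966  1.09588537] 438.7106221706472
```

View pics/topc.png

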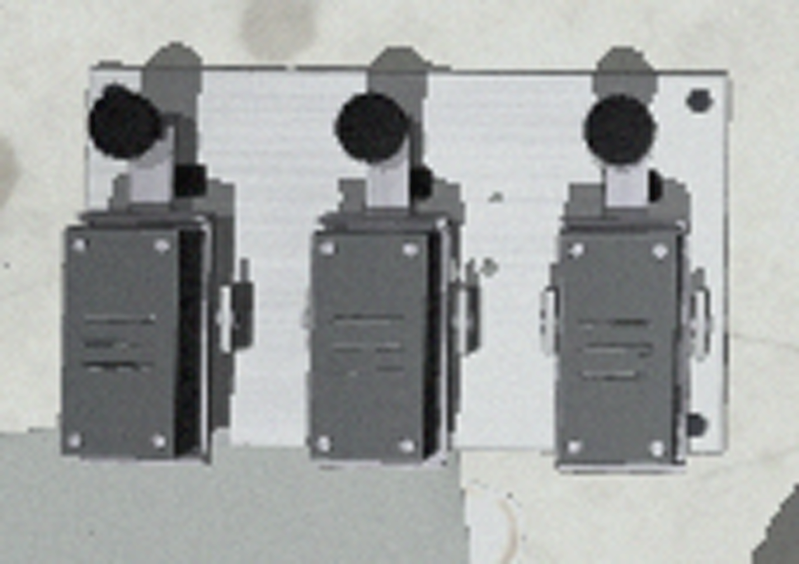

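View pics/scenec.png

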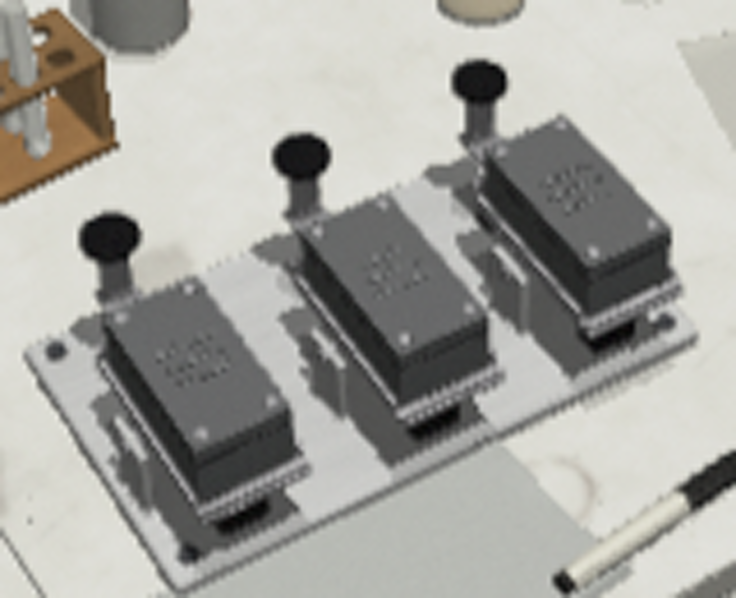

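```bash
python3 - <<'E'
from h import *
from scipy.optimize import least_squares
top=[((.095,.12,.11),141.6,206.8),((.095,0,.11),193.9,207),((.095,-.12,.11),246.9,207.7),((.13,.17,.012),134.6,194.3),((.13,-.17,.012),269.5,195.3),((-.07,-.17,.012),269,276.4)]
sc=[((.095,.12,.11),183.9,246.5),((.095,0,.11),225.4,228.9),((.095,-.12,.11),264.1,212.8),((.13,.17,.012),165.4,271.1),((-.07,.17,.012),199.1,323.3),((-.07,-.17,.012),311.5,267.8)]
def W(p,P):
    c,s=np.cos(p[2]),np.sin(p[2]);P=np.array(P);return np.c_[p[0]+c*P[:,0]-s*P[:,1],p[1]+s*P[:,0]+c*P[:,1],P[:,2]]
def f(p,sel):
    r=[]
    for c,L in(("top",top),("scene",sc)):
        if c in sel: r.append((proj(c,W(p,[l[0] for l in L]))-np.array([l[1:] for l in L])).ravel())
    return np.concatenate(r)
for sel in(["top"],["scene"],["top","scene"]):
    s=least_squares(f,[.48,.09,0],args=(sel,));print(sel,s.x.round(4),np.degrees(s.x[2]).round(2),s.fun.round(1))
print(W(s.x,[(.095,y,.11) for y in(.12,0,-.12)]).round(4));print(W(s.x,[(-.01,y,.062) for y in(.12,0,-.12)]).round(4))
from scipy.spatial.transform import Rotation as Ro
q=robot.observe()['eef_rot'];print(Ro.from_quat(np.r_[q[1:],q[0]]).as_matrix().round(3))
E
```

```text
['top'] [ 0.475   0.099  -0.0326] -1.87 [-0.5 -0.2  0.   0.1  0.2 -0.1 -0.9 -0.1  0.8  0.2  0.4  0.2]
['scene'] [ 0.4734  0.1004 -0.0347] -1.99 [-0.2 -0.2  0.1 -0.2  0.3 -0.5 -0.7  0.1 -0.6  0.7  1.1 -0.5]
['top', 'scene'] [ 0.4746  0.0994 -0.033 ] -1.89 [-0.7 -0.  -0.1  0.3 -0.   0.1 -1.1  0.1  0.6  0.4  0.2  0.4 -0.1 -0.5
  0.2 -0.6  0.2 -0.9 -0.6 -0.2 -0.4  0.3  1.  -1. ]
[[ 0.5735  0.2162  0.11  ]
 [ 0.5695  0.0963  0.11  ]
 [ 0.5656 -0.0236  0.11  ]]
[[ 0.4685  0.2197  0.062 ]
 [ 0.4646  0.0998  0.062 ]
 [ 0.4606 -0.0202  0.062 ]]
[[ 0.925  0.38   0.   ]
 [ 0.38  -0.925  0.   ]
 [ 0.    -0.    -1.   ]]
```

>>> {"fn": "send_rows", "kwargs": {
  "slide": [
    [15,25,0],
    [40,75,0],
    [68,130,0],
    [96,185,0],
    [124,240,0],
    [152,295,0],
    [180,350,0],
    [208,405,0]
  ],
  "dr": [
    [0,0,-3],
    [0,0,-8],
    [0,0,-14],
    [0,0,-20],
    [0,0,-24.2],
    [0,0,-24.2],
    [0,0,-24.2],
    [0,0,-24.2]
  ],
  "grip": [0,0,0,0,0,0,0,0]
}}

```text
time: 1.7
tcp_pos: [0.4652, -0.2175, 0.2114]
eef_rot: [0.0, 1.0, -0.016, 0.0]
wrist_force: [0.8, 0.2, -0.7]
opening: 0.0001
```

>>> {"fn": "send_rows", "kwargs": {
  "slide": [
    [28,54,0],
    [56,108,0],
    [80,155,-10],
    [97,187,-30],
    [100.5,194,-55],
    [100.5,194,-75],
    [100.5,194,-88],
    [100.5,194,-92]
  ],
  "dr": [
    [0,0,0],
    [0,0,0],
    [0,0,0],
    [0,0,0],
    [0,0,0],
    [0,0,0],
    [0,0,0],
    [0,0,0]
  ],
  "grip": [0,0,0,0,0,0,0,0]
}}

```text
time: 2.7
tcp_pos: [0.5648, -0.0255, 0.1186]
eef_rot: [-0.0, 1.0, -0.016, -0.0]
wrist_force: [1.1, -0.5, -0.1]
opening: -0.0
```

```bash
python3 - <<'E'
import cv2,numpy as np
from cell import robot
im=robot.get_image("scene");im2=robot.get_image("top")
a=cv2.resize(im[150:330,150:330],(580,580));b=cv2.resize(im2[170:300,180:310],(580,580))
cv2.imwrite("pics/p1.png",cv2.resize(cv2.convertScaleAbs(np.hstack([a,b])[:,:,::-1],alpha=1.3),(800,400)))
print(robot.observe()['tcp_pos'],robot.observe()['wrist_force'])
E
```

```text
[ 0.5650409  -0.02555252  0.11915178] [ 0.02875956  0.97949475 -0.08403025]
```

View pics/p1.png

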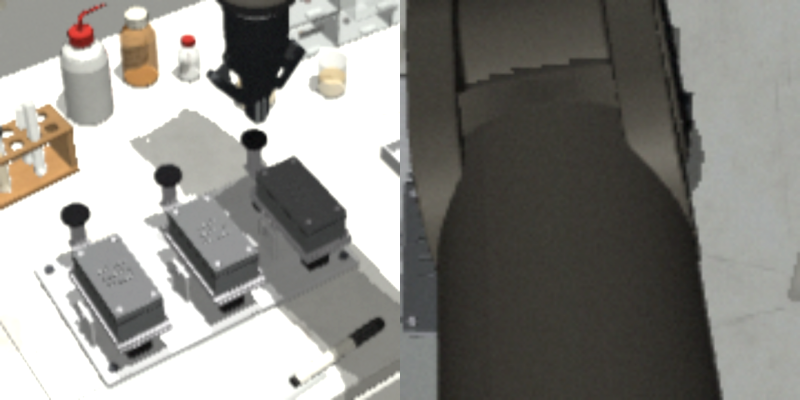

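Scene view: the fingertip (257,118) hangs just above the right pad (253,138), aligned. Press, following the pad's arc.

>>> {"fn": "send_rows", "kwargs": {
  "slide": [
    [0,1,-8],
    [2,1,-15],
    [5,1,-22],
    [8,1,-29],
    [11,1,-35],
    [13,1,-39],
    [13,1,-41],
    [13,1,-41]
  ],
  "dr": [
    [0,0,0],
    [0,0,0],
    [0,0,0],
    [0,0,0],
    [0,0,0],
    [0,0,0],
    [0,0,0],
    [0,0,0]
  ],
  "grip": [0,0,0,0,0,0,0,0]
}}

```text
time: 3.8
tcp_pos: [0.5779, -0.0243, 0.078]
eef_rot: [-0.0, 1.0, -0.016, -0.0]
wrist_force: [1.5, -0.6, 1.7]
opening: -0.0002
```

>>> {"fn": "send_rows", "kwargs": {
  "slide": [
    [1,0,-2],
    [1,0,-3],
    [1,0,-4],
    [1,0,-4]
  ],
  "dr": [
    [0,0,0],
    [0,0,0],
    [0,0,0],
    [0,0,0]
  ],
  "grip": [0,0,0,0]
}}

```text
time: 4.3
tcp_pos: [0.579, -0.0244, 0.074]
eef_rot: [-0.0, 1.0, -0.016, 0.0]
wrist_force: [1.9, -0.4, 0.6]
opening: 0.0001
```

>>> {"fn": "send_rows", "kwargs": {
  "slide": [
    [0,0,-1],
    [0,0,-2],
    [0,0,-2],
    [0,0,-2]
  ],
  "dr": [
    [0,0,0],
    [0,0,0],
    [0,0,0],
    [0,0,0]
  ],
  "grip": [0,0,0,0]
}}

```text
time: 4.8
tcp_pos: [0.5789, -0.0243, 0.0719]
eef_rot: [-0.0, 1.0, -0.016, -0.0]
wrist_force: [1.0, -0.2, 1.1]
opening: 0.0001
```

```bash
python3 - <<'E'
import cv2,numpy as np
from cell import robot
im=robot.get_image("scene")
cv2.imwrite("pics/p2.png",cv2.resize(cv2.convertScaleAbs(im[170:330,160:330,::-1],alpha=1.3),(637,600)))
for i in range(3):print(robot.observe()['tcp_pos'],robot.observe()['wrist_force'])
E
```

```text
[ 0.57884694 -0.02435662  0.07196967] [1.33970011 0.17429636 1.87010211]
[ 0.57884694 -0.02435662  0.07196967] [1.33970011 0.17429636 1.87010211]
[ 0.57884694 -0.02435662  0.07196967] [1.33970011 0.17429636 1.87010211]
```

View pics/p2.png

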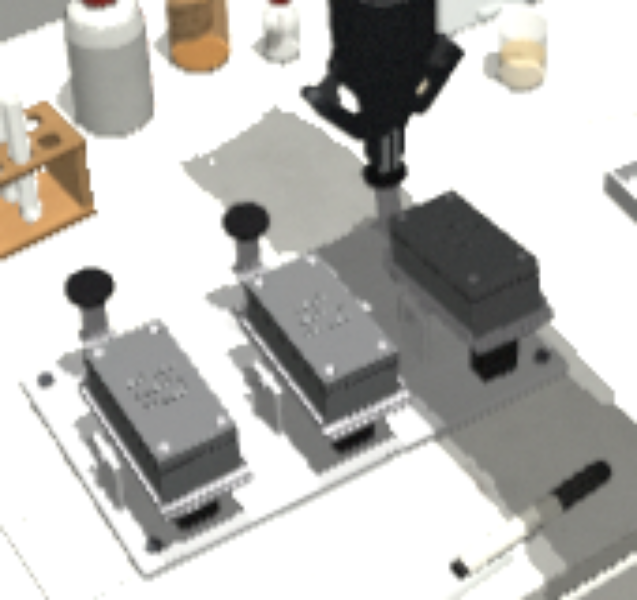

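Right cradle is tipped with its near end raised (fingertip at 385,165 on the pad). Feeling for the stop.

>>> {"fn": "send_rows", "kwargs": {
  "slide": [
    [0,0,-1],
    [0,0,-2],
    [0,0,-2.5],
    [0,0,-2.5]
  ],
  "dr": [
    [0,0,0],
    [0,0,0],
    [0,0,0],
    [0,0,0]
  ],
  "grip": [0,0,0,0]
}}

```text
time: 5.35
tcp_pos: [0.5789, -0.0244, 0.0694]
eef_rot: [-0.0, 1.0, -0.016, -0.0]
wrist_force: [1.2, -0.6, 1.2]
opening: 0.0001
```

>>> {"fn": "send_rows", "kwargs": {
  "slide": [
    [0,0,-1],
    [0,0,-2],
    [0,0,-2],
    [0,0,-2]
  ],
  "dr": [
    [0,0,0],
    [0,0,0],
    [0,0,0],
    [0,0,0]
  ],
  "grip": [0,0,0,0]
}}

```text
time: 5.85
tcp_pos: [0.5789, -0.0244, 0.0675]
eef_rot: [-0.0, 1.0, -0.016, -0.0]
wrist_force: [0.9, -0.1, 0.7]
opening: -0.0001
```

```bash
python3 - <<'E'
import cv2,numpy as np
from cell import robot
im=robot.get_image("scene")
cv2.imwrite("pics/p3.png",cv2.resize(cv2.convertScaleAbs(im[190:310,230:330,::-1],alpha=1.6),(500,600),interpolation=cv2.INTER_CUBIC))
o=robot.observe();print(o['tcp_pos'],o['wrist_force'])
E
```

```text
[ 0.57887485 -0.02435353  0.06745753] [ 0.87136988 -0.33852558  0.25677347]
```

View pics/p3.png

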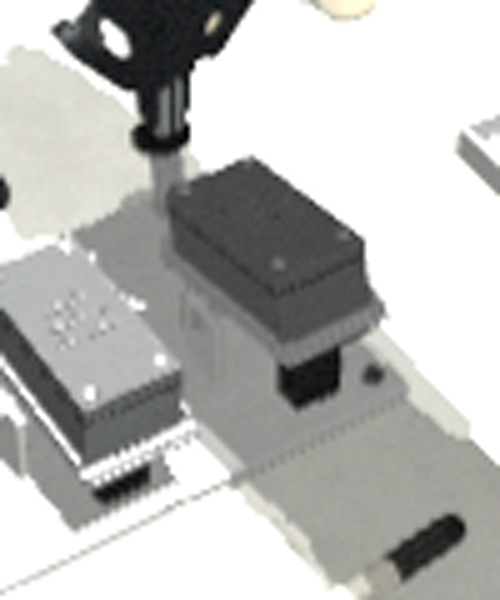

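```bash
python3 - <<'E'
from h import *
c,s=np.cos(-.033),np.sin(-.033)
for a in(.0,.25,.3,.36,.4):
    x=.095*np.cos(a)+.06*np.sin(a);z=.05+.06*np.cos(a)-.095*np.sin(a)
    # cassette near top edge corners
    P=[(x,-.12,z)]
    for yy in(-.148,-.092):
        X,Z=-.065,.056
        P.append((X*np.cos(a)+Z*np.sin(a),-.12+(yy+.12),.05+Z*np.cos(a)-X*np.sin(a)))
    W=np.array([[.4746+c*p[0]-s*p[1],.0994+s*p[0]+c*p[1],p[2]] for p in P])
    print(a,W[0].round(4),((proj("scene",W)-[230,190])*5).round(0).tolist())
E
```

```text
0.0 [ 0.5656 -0.0237  0.11  ] [[172.0, 109.0], [382.0, 273.0], [291.0, 316.0]]
0.25 [ 0.5775 -0.0241  0.0846] [[161.0, 131.0], [365.0, 235.0], [275.0, 277.0]]
0.3 [ 0.5791 -0.0241  0.0792] [[159.0, 136.0], [362.0, 227.0], [271.0, 269.0]]
0.36 [ 0.5806 -0.0242  0.0727] [[158.0, 143.0], [357.0, 218.0], [266.0, 260.0]]
0.4 [ 0.5814 -0.0242  0.0683] [[157.0, 148.0], [354.0, 213.0], [263.0, 254.0]]
```

```bash
python3 - <<'E'
from h import *
print(proj("scene",[[.565,-.0255,.119],[.5656,-.0237,.11],[.5789,-.0244,.0675],[.5789,-.0244,.0775]]).round(1))
im=robot.get_image("scene")
cv2.imwrite("pics/p4.png",cv2.resize(cv2.convertScaleAbs(im[190:265,235:310,::-1],alpha=3,beta=20),(600,600),interpolation=cv2.INTER_NEAREST))
E
```

```text
[[265.  209.3]
 [264.3 211.9]
 [262.  220.3]
 [262.  217.7]]
```

View pics/p4.png

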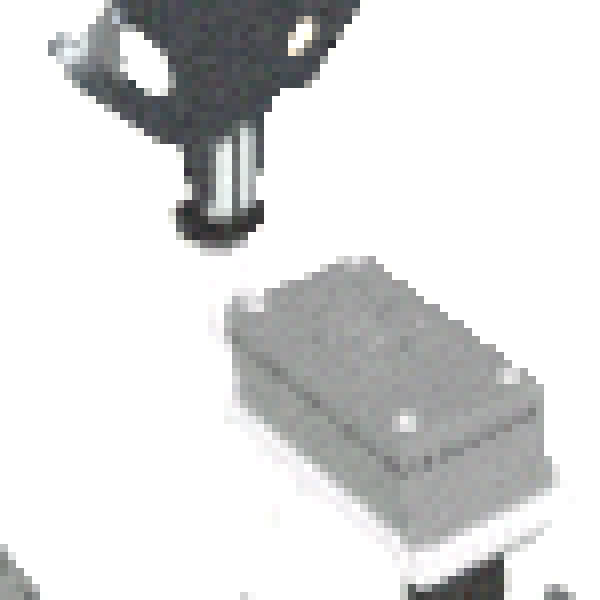

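>>> {"fn": "send_rows", "kwargs": {
  "slide": [
    [0,0,-2],
    [0.5,0,-4],
    [1,0,-6],
    [1,0,-6]
  ],
  "dr": [
    [0,0,0],
    [0,0,0],
    [0,0,0],
    [0,0,0]
  ],
  "grip": [0,0,0,0]
}}

```text
time: 6.45
tcp_pos: [0.5795, -0.0244, 0.0611]
eef_rot: [0.0, 1.0, -0.016, -0.0]
wrist_force: [-0.2, -0.3, 0.1]
opening: 0.0001
```

```bash
python3 - <<'E'
from h import *
im=robot.get_image("scene")
o=robot.observe();print(o['tcp_pos'],o['wrist_force'])
cv2.imwrite("pics/p5.png",cv2.resize(cv2.convertScaleAbs(im[190:265,235:310,::-1],alpha=3,beta=20),(600,600),interpolation=cv2.INTER_NEAREST))
E
```

```text
[ 0.57959178 -0.02429882  0.0612058 ] [-0.03532326 -0.14873262  0.42229114]
```

View pics/p5.png

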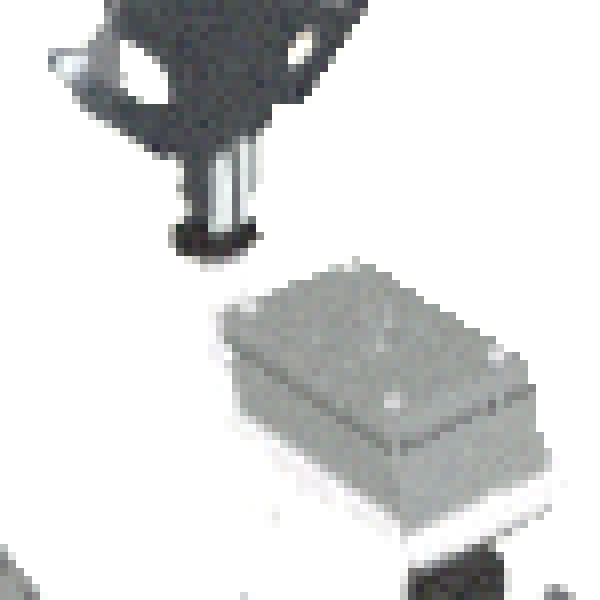

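>>> {"fn": "send_rows", "kwargs": {
  "slide": [
    [0,0,-2],
    [0.5,0,-4],
    [1,0,-5],
    [1,0,-5]
  ],
  "dr": [
    [0,0,0],
    [0,0,0],
    [0,0,0],
    [0,0,0]
  ],
  "grip": [0,0,0,0]
}}

```text
time: 7.0
tcp_pos: [0.581, -0.0244, 0.0564]
eef_rot: [-0.0, 1.0, -0.016, -0.0]
wrist_force: [0.6, -0.4, -0.3]
opening: 0.0002
```

>>> {"fn": "send_rows", "kwargs": {
  "slide": [
    [0,0,-1],
    [0,0,-2],
    [0,0,-3],
    [0,0,-3]
  ],
  "dr": [
    [0,0,0],
    [0,0,0],
    [0,0,0],
    [0,0,0]
  ],
  "grip": [0,0,0,0]
}}

```text
time: 7.5
tcp_pos: [0.5813, -0.0243, 0.0548]
eef_rot: [0.0, 1.0, -0.016, 0.0]
wrist_force: [-7.2, -0.3, 24.0]
opening: -0.0002
```

```bash
python3 - <<'E'
from h import *
im=robot.get_image("scene")
o=robot.observe();print(o['tcp_pos'],o['wrist_force'])
cv2.imwrite("pics/p6.png",cv2.resize(cv2.convertScaleAbs(im[190:265,235:310,::-1],alpha=3,beta=20),(600,600),interpolation=cv2.INTER_NEAREST))
E
```

```text
[ 0.58127961 -0.02436795  0.05482228] [-7.50803577 -0.05427708 23.3170821 ]
```

View pics/p6.png

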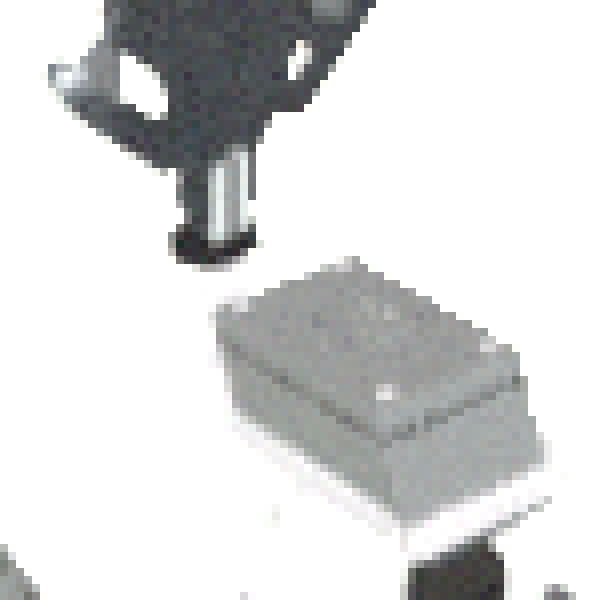

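Stop reached (24 N). Hold half a second, then release and watch.

>>> {"fn": "send_rows", "kwargs": {
  "slide": [
    [0,0,1],
    [0,0,1],
    [0,0,1],
    [0,0,1],
    [0,0,8],
    [-4,0,25],
    [-12,0,50],
    [-12,40,65]
  ],
  "dr": [
    [0,0,0],
    [0,0,0],
    [0,0,0],
    [0,0,0],
    [0,0,0],
    [0,0,0],
    [0,0,0],
    [0,0,0]
  ],
  "grip": [0,0,0,0,0,0,0,0]
}}

```text
time: 8.55
tcp_pos: [0.5689, 0.0131, 0.1206]
eef_rot: [0.001, 1.0, -0.019, 0.001]
wrist_force: [0.8, 0.6, 0.1]
opening: 0.0002
```

>>> {"fn": "send_rows", "kwargs": {
  "slide": [
    [0,40,-2],
    [0,70,-10],
    [0,80,-18],
    [0,80,-18],
    [0,80,-18]
  ],
  "dr": [
    [0,0,0],
    [0,0,0],
    [0,0,0],
    [0,0,0],
    [0,0,0]
  ],
  "grip": [0,0,0,0,0]
}}

```text
time: 9.18
tcp_pos: [0.5691, 0.0942, 0.1008]
eef_rot: [0.0, 1.0, -0.017, 0.0]
wrist_force: [-0.6, 0.1, 1.3]
opening: 0.0001
```

```bash
python3 - <<'E'
from h import *
im=robot.get_image("scene")
o=robot.observe();print(o['tcp_pos'],o['wrist_force'])
cv2.imwrite("pics/p7.png",cv2.resize(cv2.convertScaleAbs(im[180:310,170:320,::-1],alpha=2,beta=20),(692,600),interpolation=cv2.INTER_CUBIC))
print(proj("scene",[o['tcp_pos']]))
E
```

```text
[0.56919959 0.09422596 0.10085005] [-0.00922611  0.5262526  -0.22036671]
[[226.48766766 230.5388201 ]]
```

View pics/p7.png

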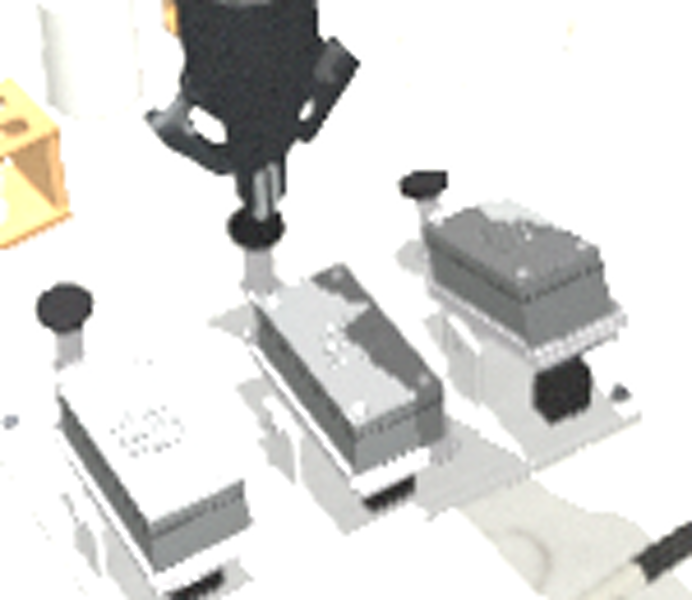

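The right cradle (cassette at 520,270; dark hinge block showing) is still tipped a second after release, with the gripper now over the middle pad, so the right one looks like the rattler. Going up, tilting and opening over it, then checking again.

>>> {"fn": "send_rows", "kwargs": {
  "slide": [
    [0,0,25],
    [-15,-20,45],
    [-35,-55,50],
    [-55,-90,50],
    [-72,-112,48],
    [-74,-116,45],
    [-74,-116,45],
    [-74,-116,45]
  ],
  "dr": [
    [0,0,0],
    [0.1,4,0],
    [0.3,10,0],
    [0.6,17,0],
    [0.7,20.6,0],
    [0.7,20.6,0],
    [0.7,20.6,0],
    [0.7,20.6,0]
  ],
  "grip": [0,40,80,85,85,85,85,85]
}}

```text
time: 10.22
tcp_pos: [0.4953, -0.0194, 0.1459]
eef_rot: [-0.003, 0.984, -0.015, -0.178]
wrist_force: [-0.5, 0.3, -0.1]
opening: 0.0851
```

```bash
python3 - <<'E'
from h import *
im=robot.get_image("scene")
o=robot.observe();print(o['tcp_pos'],o['eef_rot'],o['wrist_force'],o['opening'])
cv2.imwrite("pics/p8.png",cv2.resize(cv2.convertScaleAbs(im[160:310,180:330,::-1],alpha=2,beta=20),(600,600),interpolation=cv2.INTER_CUBIC))
print((proj("scene",[o['tcp_pos']])-[180,160])*4)
E
```

```text
[ 0.49527856 -0.01944152  0.14589877] [-0.00322646  0.98386592 -0.01543696 -0.17821097] [0.38603236 0.03706904 1.15956653] 0.08498242697067883
[[391.48392622 229.43236611]]
```

View pics/p8.png

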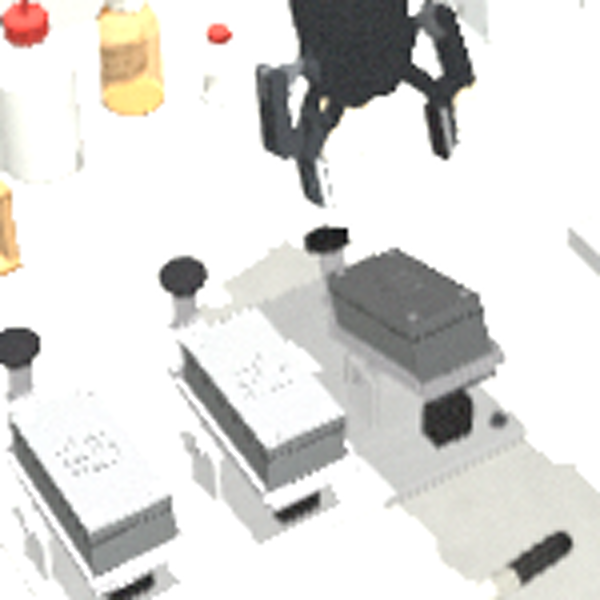

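```bash
python3 - <<'E'
from h import *
from scipy.spatial.transform import Rotation as Ro
o=robot.observe();q=o['eef_rot'];R=Ro.from_quat(np.r_[q[1:],q[0]]).as_matrix();p=np.array(o['tcp_pos'])
for d in(0,.01,.02,.03,.04,.05):
    print(d,[((proj("scene",[p-d*R[:,2]+s*.0427*R[:,1]])-[180,160])*4).round(0).tolist() for s in(-1,1)], [((proj("scene",[p-d*R[:,2]+s*.0427*R[:,1]-t*.011*R[:,0]])-[180,160])*4).round(0).tolist() for s in(-1,1) for t in (-1,1)])
E
```

```text
0 [[[336.0, 254.0]], [[446.0, 206.0]]] [[[327.0, 249.0]], [[344.0, 259.0]], [[437.0, 201.0]], [[455.0, 210.0]]]
0.01 [[[333.0, 240.0]], [[443.0, 192.0]]] [[[324.0, 235.0]], [[341.0, 245.0]], [[434.0, 188.0]], [[452.0, 197.0]]]
0.02 [[[330.0, 226.0]], [[441.0, 179.0]]] [[[321.0, 221.0]], [[338.0, 231.0]], [[432.0, 174.0]], [[450.0, 183.0]]]
0.03 [[[327.0, 212.0]], [[438.0, 165.0]]] [[[318.0, 207.0]], [[335.0, 217.0]], [[429.0, 161.0]], [[447.0, 169.0]]]
0.04 [[[324.0, 198.0]], [[435.0, 151.0]]] [[[315.0, 193.0]], [[332.0, 203.0]], [[426.0, 147.0]], [[444.0, 155.0]]]
0.05 [[[321.0, 184.0]], [[433.0, 137.0]]] [[[312.0, 179.0]], [[329.0, 189.0]], [[424.0, 133.0]], [[442.0, 141.0]]]
```

Right cradle still tipped two seconds on: the right cassette is the rattler. The open fingertips show at (318,205) and (445,158), about 33 mm short of the reported TCP along the tool, and the press offset was about 18 mm when shut, so I allow for that. Descending.

>>> {"fn": "send_rows", "kwargs": {
  "slide": [
    [3,-0.5,-10],
    [0,-1,-24],
    [-6,-1,-38],
    [-12,-1,-52],
    [-18,-1,-65],
    [-23,-1,-77],
    [-27,-1,-87],
    [-27,-1,-87]
  ],
  "dr": [
    [0,0,0],
    [0,0,0],
    [0,0,0],
    [0,0,0],
    [0,0,0],
    [0,0,0],
    [0,0,0],
    [0,0,0]
  ],
  "grip": [85,85,85,85,85,85,85,85]
}}

```text
time: 11.28
tcp_pos: [0.4674, -0.0214, 0.0579]
eef_rot: [-0.003, 0.984, -0.016, -0.179]
wrist_force: [0.4, -0.4, 0.1]
opening: 0.0851
```

```bash
cat > snap.py <<'E'
from h import *
import sys
im=robot.get_image("scene");x0,y0,w=map(int,sys.argv[2:5])
o=robot.observe();print(o['time'],o['tcp_pos'],o['eef_rot'].round(4) if hasattr(o['eef_rot'],'round') else o['eef_rot'],o['wrist_force'],o['opening'])
cv2.imwrite(f"pics/{sys.argv[1]}.png",cv2.resize(cv2.convertScaleAbs(im[y0:y0+w,x0:x0+w,::-1],alpha=2,beta=20),(600,600),interpolation=cv2.INTER_CUBIC))
E
python3 snap.py p9 220 160 110
```

```text
11.325 [ 0.46790446 -0.02131546  0.05838669] [-0.0032  0.9837 -0.0161 -0.179 ] [ 0.58692584 -0.32966677  0.10530379] 0.08503804236299718
```

View pics/p9.png

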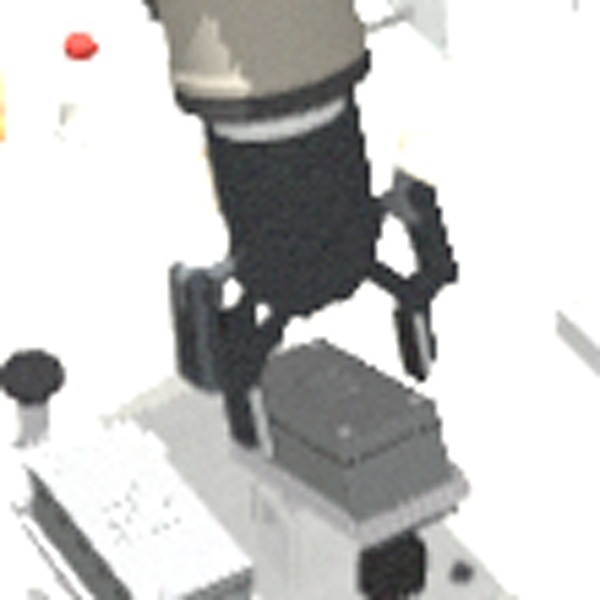

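```bash
python3 - <<'E'
from h import *
from scipy.spatial.transform import Rotation as Ro
o=robot.observe();q=o['eef_rot'];R=Ro.from_quat(np.r_[q[1:],q[0]]).as_matrix();p=np.array(o['tcp_pos'])
c,s=np.cos(-.033),np.sin(-.033)
def S(X,Y,Z,a=.36):
    x=X*np.cos(a)+Z*np.sin(a);z=.05+Z*np.cos(a)-X*np.sin(a);y=-.12+Y
    return [.4746+c*x-s*y,.0994+s*x+c*y,z]
px=lambda P:((proj("scene",P)-[220,160])*600/110).round(0).tolist()
print("cassette top corners",px([S(x,y,.056) for x,y in((-.065,.028),(-.065,-.028),(.045,.028),(.045,-.028))]))
print("bottom left",px([S(-.065,.028,.012),S(.045,.028,.012)]))
for d in(.02,.025,.03,.035,.04):
    print(d,px([p-d*R[:,2]+sg*.0427*R[:,1]+t*R[:,0] for sg in(-1,1) for t in(-.011,.011)]))
from numpy.linalg import inv
# grasp in cradle coords for d
for d in(.02,.024,.03):
    w=p-d*R[:,2]-np.array([.4746,.0994,0]);x=c*w[0]+s*w[1];y=-s*w[0]+c*w[1];z=w[2]-.05;a=.36
    print(d,"X",(x*np.cos(a)-z*np.sin(a)).round(4),"Y",(y+.12).round(4),"Z",(x*np.sin(a)+z*np.cos(a)).round(4))
E
python3 - <<'E'
import sys;sys.path.insert(0,'.')
E
```

```text
cassette top corners [[345.0, 447.0], [444.0, 402.0], [229.0, 377.0], [324.0, 335.0]]
bottom left [[362.0, 529.0], [246.0, 454.0]]
0.02 [[279.0, 479.0], [256.0, 464.0], [426.0, 412.0], [402.0, 398.0]]
0.025 [[277.0, 470.0], [254.0, 455.0], [424.0, 403.0], [400.0, 389.0]]
0.03 [[275.0, 461.0], [252.0, 446.0], [422.0, 394.0], [398.0, 380.0]]
0.035 [[273.0, 452.0], [250.0, 437.0], [421.0, 385.0], [397.0, 371.0]]
0.04 [[271.0, 443.0], [248.0, 428.0], [419.0, 376.0], [395.0, 363.0]]
0.02 X -0.0055 Y -0.0009 Z 0.0269
0.024 X -0.0055 Y -0.0009 Z 0.0309
0.03 X -0.0055 Y -0.0009 Z 0.0369
```

Model and image agree (fingers straddle the cassette at mid-length, tips about 34 mm short of TCP). A little deeper, then close.

>>> {"fn": "send_rows", "kwargs": {
  "slide": [
    [-2,0.5,-5],
    [-2,0.5,-5],
    [-2,0.5,-5],
    [-2,0.5,-5],
    [-2,0.5,-5],
    [-2,0.5,-5]
  ],
  "dr": [
    [0,0,0],
    [0,0,0],
    [0,0,0],
    [0,0,0],
    [0,0,0],
    [0,0,0]
  ],
  "grip": [85,75,65,58,50,45]
}}

```text
time: 12.08
tcp_pos: [0.4664, -0.0203, 0.054]
eef_rot: [-0.003, 0.984, -0.016, -0.178]
wrist_force: [0.2, 3.1, 6.6]
opening: 0.0554
```

```bash
python3 snap.py p10 220 160 110
```

```text
12.125 [ 0.46640745 -0.0203256   0.05397339] [-0.0034  0.9838 -0.0159 -0.1785] [1.04386322 3.47124663 6.3385299 ] 0.05536428573548842
```

View pics/p10.png

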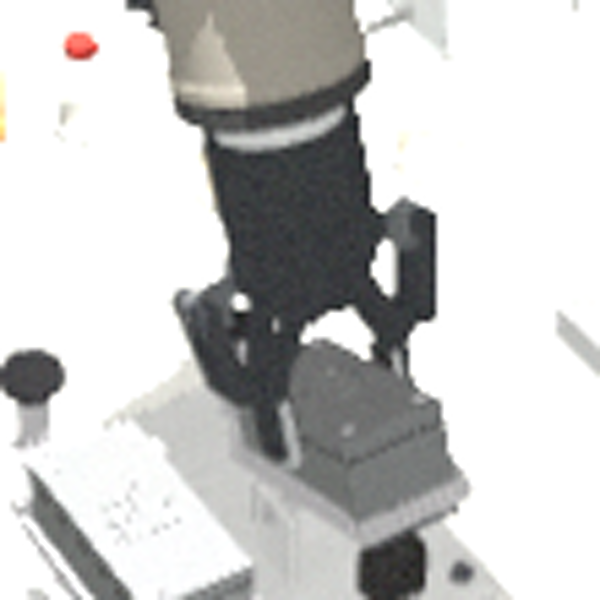

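>>> {"fn": "send_rows", "kwargs": {
  "slide": [
    [0,0,0],
    [1,0,3],
    [3,0,8],
    [5.5,0,15],
    [9,0,24],
    [13,0,35],
    [17.5,0,47],
    [22,0,59]
  ],
  "dr": [
    [0,0,0],
    [0,0,0],
    [0,0,0],
    [0,0,0],
    [0,0,0],
    [0,0,0],
    [0,0,0],
    [0,0,0]
  ],
  "grip": [40,40,40,40,40,40,40,40]
}}

```text
time: 13.12
tcp_pos: [0.4884, -0.0209, 0.1135]
eef_rot: [-0.003, 0.984, -0.016, -0.179]
wrist_force: [-0.1, 0.3, -4.5]
opening: 0.0549
```

```bash
python3 snap.py p11 200 140 140
```

```text
13.175 [ 0.48960067 -0.02077156  0.11476098] [-0.0032  0.984  -0.0161 -0.1777] [ 1.3742957   0.4876552  -2.85260722] 0.054850058968521916
```

View pics/p11.png

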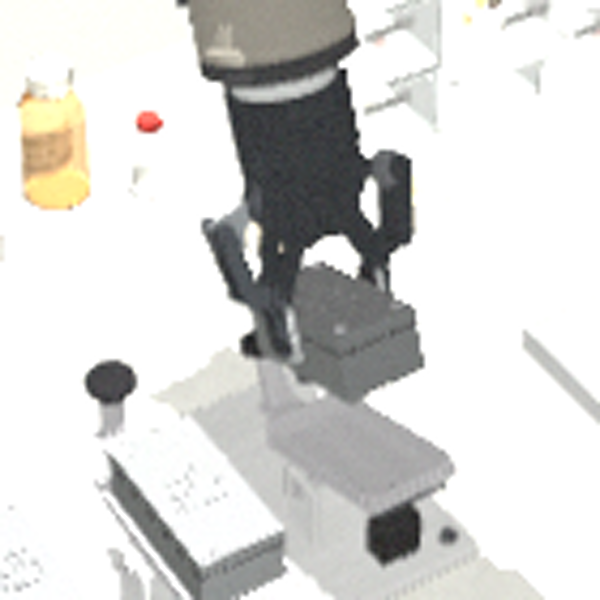

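Lifted level in the jaws; the empty right cradle (floor at 360,450) stays tipped. Carry to the tray, levelling on the way.

>>> {"fn": "send_rows", "kwargs": {
  "slide": [
    [2,0,15],
    [2,-5,40],
    [-3,-30,50],
    [-10,-70,50],
    [-18,-115,50],
    [-26,-160,45],
    [-33,-205,35],
    [-37,-235,20]
  ],
  "dr": [
    [0,0,0],
    [0,0,0],
    [-0.1,-3,0],
    [-0.2,-7,0],
    [-0.4,-12,0],
    [-0.6,-17,0],
    [-0.7,-20,0],
    [-0.7,-20.6,0]
  ],
  "grip": [40,40,40,40,40,40,40,40]
}}

```text
time: 14.18
tcp_pos: [0.4497, -0.2581, 0.1334]
eef_rot: [0.001, 1.0, -0.017, 0.001]
wrist_force: [0.6, 0.2, -4.5]
opening: 0.0553
```

>>> {"fn": "send_rows", "kwargs": {
  "slide": [
    [0,-15,-25],
    [0,-15,-50],
    [0,-15,-70],
    [0,-15,-85],
    [0,-15,-92],
    [0,-15,-92]
  ],
  "dr": [
    [0,0,0],
    [0,0,0],
    [0,0,0],
    [0,0,0],
    [0,0,0],
    [0,0,0]
  ],
  "grip": [40,40,40,40,40,40]
}}

```text
time: 14.92
tcp_pos: [0.451, -0.2708, 0.0405]
eef_rot: [-0.0, 1.0, -0.016, -0.0]
wrist_force: [-0.0, -0.5, -4.4]
opening: 0.055
```

```bash
python3 snap.py p12 280 120 150
```

```text
14.975 [ 0.45121289 -0.27088393  0.04090854] [ 0.000e+00  9.999e-01 -1.630e-02  2.000e-04] [-0.34852416 -0.15560452 -4.50112673] 0.0551606623630186
```

View pics/p12.png

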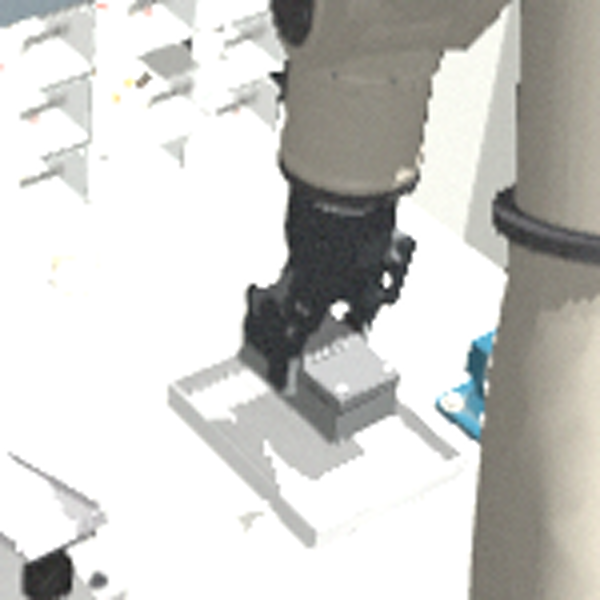

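Held level above the tray (cassette at 350,385). Lowering.

>>> {"fn": "send_rows", "kwargs": {
  "slide": [
    [0,0,-8],
    [0,0,-18],
    [0,0,-27],
    [0,0,-34],
    [0,0,-38],
    [0,0,-40],
    [0,0,-41],
    [0,0,-41]
  ],
  "dr": [
    [0,0,0],
    [0,0,0],
    [0,0,0],
    [0,0,0],
    [0,0,0],
    [0,0,0],
    [0,0,0],
    [0,0,0]
  ],
  "grip": [40,40,40,40,40,40,40,40]
}}

```text
time: 15.98
tcp_pos: [0.451, -0.2709, -0.0004]
eef_rot: [0.0, 1.0, -0.016, 0.0]
wrist_force: [0.2, 1.2, -4.2]
opening: 0.0554
```

>>> {"fn": "send_rows", "kwargs": {
  "slide": [
    [0,0,-1],
    [0,0,-2],
    [0,0,-3],
    [0,0,-3]
  ],
  "dr": [
    [0,0,0],
    [0,0,0],
    [0,0,0],
    [0,0,0]
  ],
  "grip": [40,40,40,40]
}}

```text
time: 16.48
tcp_pos: [0.4509, -0.2708, -0.0036]
eef_rot: [-0.0, 1.0, -0.016, -0.0]
wrist_force: [0.2, 0.4, -4.5]
opening: 0.0551
```

>>> {"fn": "send_rows", "kwargs": {
  "slide": [
    [0,0,-1],
    [0,0,-2],
    [0,0,-2],
    [0,0,-2]
  ],
  "dr": [
    [0,0,0],
    [0,0,0],
    [0,0,0],
    [0,0,0]
  ],
  "grip": [40,40,40,40]
}}

```text
time: 16.98
tcp_pos: [0.451, -0.2709, -0.0055]
eef_rot: [-0.0, 1.0, -0.016, 0.0]
wrist_force: [-0.2, 1.1, -5.2]
opening: 0.0553
```

```bash
python3 snap.py p13 310 170 100
```

```text
17.025 [ 0.45100878 -0.27085939 -0.00548294] [-0.      0.9999 -0.0163  0.    ] [-0.26305585  0.17633955 -4.52370963] 0.05504763754243267
```

View pics/p13.png

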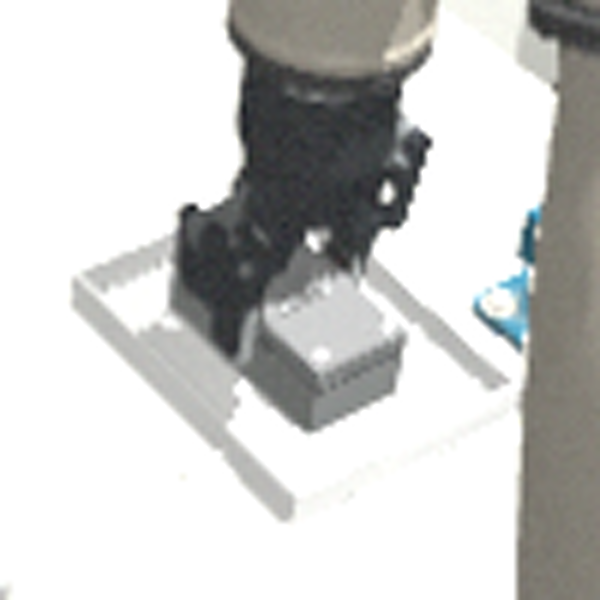

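Nearly at the floor (cassette near-bottom corner at 310,430, no contact yet by force). Another couple of mm at a time.

>>> {"fn": "send_rows", "kwargs": {
  "slide": [
    [0,0,-0.7],
    [0,0,-1.4],
    [0,0,-2],
    [0,0,-2]
  ],
  "dr": [
    [0,0,0],
    [0,0,0],
    [0,0,0],
    [0,0,0]
  ],
  "grip": [40,40,40,40]
}}

```text
time: 17.52
tcp_pos: [0.451, -0.2709, -0.0063]
eef_rot: [0.0, 1.0, -0.016, 0.0]
wrist_force: [-8.5, 6.3, 26.2]
opening: 0.055
```

Floor contact. Relax slightly, open, check, then rise.

>>> {"fn": "send_rows", "kwargs": {
  "slide": [
    [0,0,0.8],
    [0,0,0.8],
    [0,0,0.8],
    [0,0,0.8],
    [0,0,0.8],
    [0,0,0.8]
  ],
  "dr": [
    [0,0,0],
    [0,0,0],
    [0,0,0],
    [0,0,0],
    [0,0,0],
    [0,0,0]
  ],
  "grip": [50,56,62,70,78,80]
}}

```text
time: 18.27
tcp_pos: [0.451, -0.2709, -0.0067]
eef_rot: [-0.0, 1.0, -0.016, 0.0]
wrist_force: [-0.5, 0.4, -0.3]
opening: 0.0801
```

```bash
python3 snap.py p14 310 170 100
```

```text
18.325 [ 0.45100097 -0.27085781 -0.00670891] [-0.      0.9999 -0.0163  0.    ] [-0.3548323   0.21901663  0.19281787] 0.07977843690139992
```

View pics/p14.png

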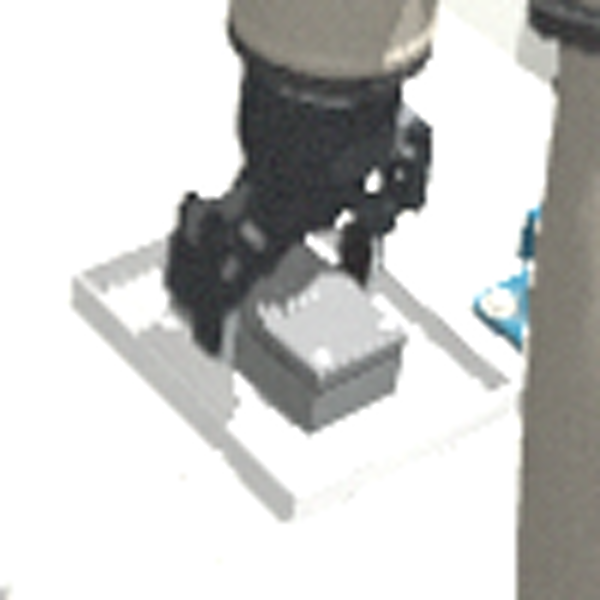

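Released without moving; fingers (215,350 and 360,270) are clear of it. Straight up, then away.

>>> {"fn": "send_rows", "kwargs": {
  "slide": [
    [0,0,10],
    [0,0,35],
    [0,0,75],
    [0,0,125],
    [0,0,175],
    [0,-40,205],
    [-15,-95,210],
    [-35,-150,210]
  ],
  "dr": [
    [0,0,0],
    [0,0,0],
    [0,0,0],
    [0,0,0],
    [0,0,0],
    [0,0,0],
    [0,0,0],
    [0,0,0]
  ],
  "grip": [80,80,80,80,80,80,80,80]
}}

```text
time: 19.32
tcp_pos: [0.4161, -0.4223, 0.2051]
eef_rot: [0.001, 1.0, -0.016, 0.001]
wrist_force: [1.0, -0.7, -0.5]
opening: 0.0802
```

>>> {"fn": "send_rows", "kwargs": {
  "slide": [
    [-25,-50,0],
    [-50,-100,0],
    [-75,-150,0],
    [-100,-200,0],
    [-110,-210,0],
    [-110,-210,0]
  ],
  "dr": [
    [0,0,4],
    [0,0,10],
    [0,0,16],
    [0,0,20],
    [0,0,24],
    [0,0,24]
  ],
  "grip": [80,80,80,80,80,80]
}}

```text
time: 20.08
tcp_pos: [0.3046, -0.6315, 0.2036]
eef_rot: [-0.0, 0.982, 0.191, -0.0]
wrist_force: [-0.2, 0.1, 0.3]
opening: 0.0795
```

```bash
python3 - <<'E'
from h import *
for c in("scene","top"):
    im=robot.get_image(c)
    cv2.imwrite(f"pics/end_{c}.png",cv2.convertScaleAbs((im[140:340,120:460] if c=="top" else im[150:350,150:450])[:,:,::-1],alpha=1.5) if 0 else cv2.resize(cv2.convertScaleAbs((im[150:330,120:400])[:,:,::-1],alpha=1.6),(800,514),interpolation=cv2.INTER_CUBIC))
for n in["cassette_right","cradle_right_pad"]:
    print(n,[(round(d['score'],2),[round(float(v),3) for v in d['centre']]) for d in robot.boxes_of("top",n)])
o=robot.observe();print(o['time'],o['tcp_pos'],o['wrist_force'])
E
```

```text
cassette_right [(0.63, [0.453, -0.266, 0.049]), (0.46, [0.479, -0.02, 0.071])]
cradle_right_pad [(0.94, [0.476, -0.021, 0.067])]
20.275 [ 0.30727754 -0.62979119  0.20375052] [-0.20502831 -0.69097963  0.1871061 ]
```

View pics/end_scene.png

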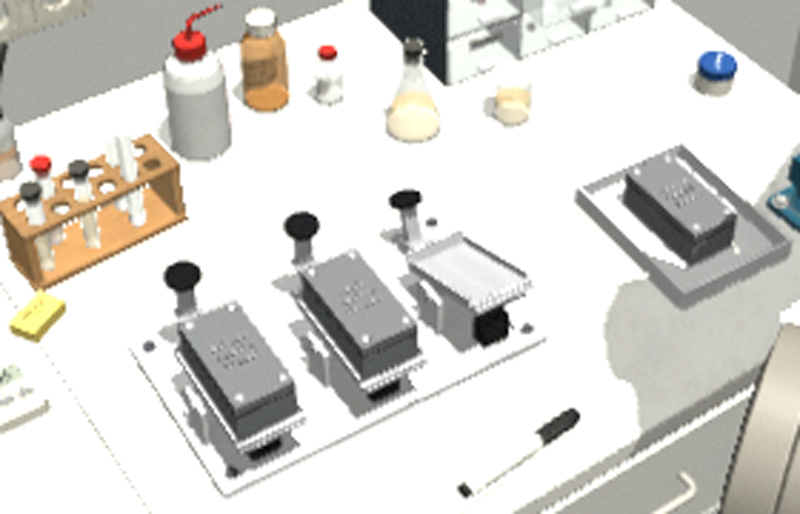

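View pics/end_top.png

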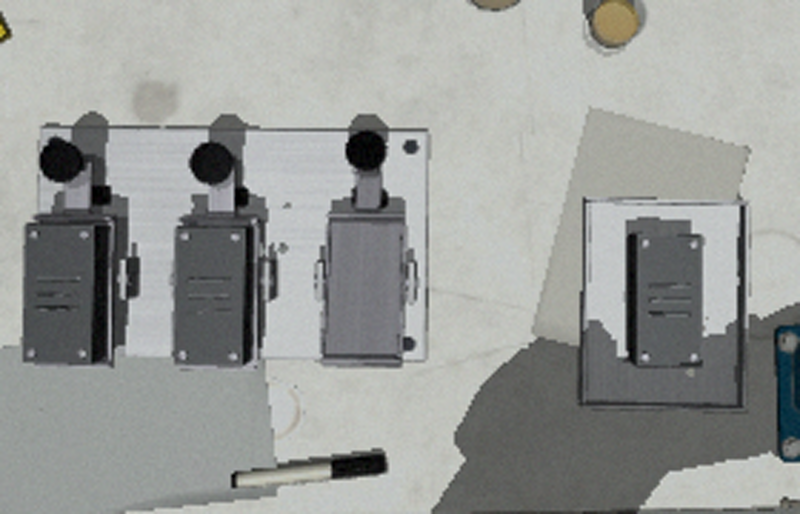

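```bash
python3 - <<'E'
from h import *
c,s=np.cos(-.033),np.sin(-.033)
for a in(0,.2,.3,.36):
    r=[]
    for X,Y,Z in((.095,0,.06),(-.068,.032,.012)):
        x=X*np.cos(a)+Z*np.sin(a);z=.05+Z*np.cos(a)-X*np.sin(a);y=-.12+Y
        P=[[.4746+c*x-s*y,.0994+s*x+c*y,z]]
        for k in("top","scene"): r.append(((proj(k,P)-[120,150])/.35).round(0).tolist())
    print(a,r)
o=robot.observe();print(o['joint_vel'])
robot.hand_in()
E
```

```text
0 [[[363.0, 165.0]], [[412.0, 177.0]], [[325.0, 365.0]], [[478.0, 332.0]]]
0.2 [[[365.0, 154.0]], [[407.0, 186.0]], [[324.0, 363.0]], [[476.0, 319.0]]]
0.3 [[[366.0, 150.0]], [[405.0, 192.0]], [[323.0, 360.0]], [[474.0, 313.0]]]
0.36 [[[366.0, 149.0]], [[405.0, 196.0]], [[323.0, 358.0]], [[473.0, 309.0]]]
[-0.0031414   0.00134135  0.00374496 -0.00186399  0.00273937 -0.00113981
  0.00697404]
the job is handed in; nothing more can be done
```

The right cassette was the rattler. It now lies flat in the tray, and I handed the job in at about 20 s of the 58 s allowed.

**Finding it:** I pressed the right pad to its stop (about 24 N at the wrist), held it about half a second and let go. The cradle was still tipped in pictures 1 s and 2 s later. I did not press the middle or left pads, because the first one tested was already the rattler.

**Moving it:** I gripped the cassette with the tool tilted to match the cradle, lifted it out and levelled it. I then lowered it in small steps until the wrist force showed contact with the tray floor, and released it. It did not shift when the fingers opened.

**Last checks:**
- **Rattler:** the detector puts it at (0.453, -0.266), about 7 mm from the tray centre I measured. It looks flat in both pictures.
- **Empty cradle:** it is still tipped. In both pictures its pad and near edge match the fully tipped position (0.36 rad) to within a few enlarged pixels. The pictures can't clearly separate 0.30 rad from 0.36 rad.
- **Other two cassettes:** the left and middle ones look level and seated. I judged this by eye, not by measurement.
- **Bystanders and arm:** the beaker and jar are upright, and the arm is clear with no contact force.

**What disagreed:**
- **Tool position:** the reported tool tip lay about 18 mm beyond the real fingertips when shut and about 33 mm when open. I saw this in the pictures and at the pad's stop, and corrected for it.
- **Detector:** when asked for the right pad, it returned a point on the empty cradle's floor. I ignored that and measured the pad's pixels myself.

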